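# Clear the jammed spice tins in the feed tray of a corn stall

### The job

Two spice tins have jammed side by side at the narrow opening of the feed tray. With closed fingertips, nudge the squat tin back up its lane, then slide the tall tin through the opening until it is fully home against the sprung stop and holds the stop pushed in by more than 4 mm, and leave it so, with the squat tin staying back in the wide lane. Push gently, the tins dent easily (under about 20 N): do not grip, lift or tip them, and leave the other things on the bench alone.

Things in the scene. Friction and masses are not known exactly. Their poses are not given: they have to be found in the camera images.
- tray: Dark tray fixed to the bench, 360 x 160 mm, floor 6 mm above the bench, grey walls 6 mm thick, tops 26 mm above the bench. Origin: centre of its underside; x runs along the lane to the outlet, y across. Wide lane 134 mm across (x -0.174 to -0.034); walls taper over 40 mm (35 degrees) to the narrow opening at x = 0.006; then a straight outlet 78 mm across to x = 0.18.
- opening (a point): Centre of the narrow opening (78 mm across), on the tray floor, at tray x = 0.006, y = 0. The jammed tins stand side by side at about tray x = -0.045, y = +-0.033, touching each other and the tapering walls; either tin may be on either side. The squat one must go back 25 mm or more for the tall one to pass, about 45 mm for fingers to get in behind the tall one.
- tall: Tall round steel spice shaker, 66 mm across and 62 mm high, about 0.25 to 0.5 kg, flat bottom. Origin: centre of its underside. It stands on the tray floor and slides (it is not to be lifted).
- squat: Squat round steel spice tin, 66 mm across and 44 mm high, about 0.25 to 0.5 kg: the piece to be nudged back. Origin: centre of its underside.
- backplate (a joint): How far (m) the backplate is pushed back along the lane: an upright aluminium plate across the wide lane, 128 mm wide, 8 mm thick, top 53 mm above the bench. At 0 its face is at tray x = -0.079, just behind both tins. It slides stiffly (about 4 N), stays where it is left and ends hard at 0.065.
- stop (a joint): How far (m) the sprung stop is pushed in, towards tray +x: a rubber pad 60 mm wide, top 55 mm above the bench, before a block in the outlet. 2.5 N to start, 4.5 N more per 10 mm, ends hard at 0.012. Its free face lies somewhere from tray x = 0.066 to 0.126, not measured: find it by feel or sight. Pressed in by the tall tin it stays in several mm when let go.
- ear1: Ear of corn in its green husk lying on the bench, 215 mm long, 52 mm thick; not to be touched. Origin: on the bench under its middle.
- ear2: Another ear of corn in its husk, same size; not to be touched. Origin: on the bench under its middle.
- jar: Closed jar, 72 mm across, 110 mm high, standing on the bench; not to be touched. Origin: centre of its underside.
- brush: Butter brush lying on the bench; not to be touched.
There are look-alikes about, which are no part of the job. What is shaped like the squat but yellow is not meant.

How it is judged:
By the outcome, as a careful person would: the job done as asked, in the order asked, and still so for the second after the job is handed in, with the robot touching nothing.
It also fails if it takes over 67 s, if anything falls off the work surface, if the arm or the gripper's body presses on something with over 40 N, if the wrist force passes 120 N, or if a joint passes its speed limit or range.

### The arm

A 6-joint arm with a two-finger parallel gripper is mounted at the origin on the work surface. World frame = base frame: x ahead of the robot, y to its left, z up, the work surface at z = 0. Lengths are in mm, angles in rad, forces in N, time in s.
With the tool pointing down it reaches from about 300 to 1000 mm from the base axis. Payload 5.1 kg.
Tool frame: the origin (TCP) lies at the very end of the fingers, on their centre line; the grasp point (between the pads) lies 19 mm behind it (robot.tcp_to_grasp is the x of the grasp point in the tool frame, in mm); x points along the fingers, y is the direction in which the jaws open and shut, and the axes are right-handed (so a half turn about x gives the same grasp; the last joint's range is limited). The gripper opens to 95 mm and grips with 3 to 60 N. Pads are 20 mm wide; open, the fingers measure 119 mm over their backs; the gripper's body (75 mm by 180 mm) begins 59 mm behind the grasp point.
Start: joints at [-1.375, 0.124, 1.65, -0, 1.367, -0.083], TCP at [178.849, -624.898, 214.656] pointing down, gripper open.
Joint ranges: [-2.61, 2.61], [-1.02, 2.33], [0.03, 2.71], [-1.35, 4.49], [0.32, 2.68], [-2.91, 2.91]. Speed limits (rad/s): [2.57, 2.57, 3.14, 3.14, 3.14, 3.14].

### API

Orientations are given as a rotation vector (axis times angle).
In Python, from station import robot, vision gives the robot as it stands.
- The arm moves only by the shell command python3 -m inch 'ROWS' [FORCE]. ROWS is JSON, a list of rows, each a list of 7 numbers: the turn, a rotation vector about the tool's x, y, z in rad, then the shift along the tool's x, y, z in mm, then the finger opening in mm, from 0 to 95.1. In form: [[rx, ry, rz, dx, dy, dz, grip], ...]. A call has 1 to 5 rows; each row is the pose to reach, as a shift and turn from the pose measured when the call began, along the tool's axes at that moment; what a row does not reach only later rows make up. A row lasts 1/12 s, in which the tool goes at most 41.7 mm and 7.16 degrees, less where a joint would pass 70% of its speed; a pose out of reach is approached as far as the arm can. A call with a gripper value outside its range is refused whole. The fingers move at their own pace and stop on an object; FORCE is the grip in N (left out, the last holds). Time passes only in rows, so rows that repeat a pose let the fingers close. It gives the time, the measured TCP pose, the force and the opening at its end, in the units of the state.
- robot.read_state(): the state, without advancing time (a new reading comes with each control period).
- vision.camera(name): name is "side" or "top"; returns the picture (420x560x3 uint8, red, green, blue); there is no depth.
- vision.camera_model(name): a dict with "fx", "fy", "cx", "cy" (pixels), "D" ([k1, k2, p1, p2, k3] as OpenCV has them; the pictures are not rectified), "world_from_camera" (4x4, takes a point from camera to world coordinates). Camera axes: x right, y up, looking along -z (the intrinsics and any distortion apply to the point x, -y, -z); pixel columns grow to the right and rows downward; lengths in mm; the calibration is good to about 2 mm. A picture is of the moment at which its call begins. camera_model takes no time and is no camera call.
- robot.finish_job(): hands the job in, once; it reports no verdict.
Trained networks look in the newest picture that a camera, given by its name, has taken for a name from the list of things; names that differ only in an ending like _2 or _b are one class to them, and where a whole thing is asked for, a point or a joint stands for the part that bears it (a point fixed in the world has none). Each returns a list of dicts, best first, with "confidence" (0 to 1); they miss things now and then, are a little off and sometimes report something else, mostly with a low value. They report only what shows in the picture. A call takes as long as a camera call. They do not tell look-alikes from the thing itself.
- vision.cut_out(camera, query): "pixels" (420x560 bool, what is visible of it) and "centre" ([row, column] in pixels, amid what is visible of it).
The state is a dict: "clock": time; "joint_pos": joint angles; "dq": joint speeds; "effort": joint torques, N m; "position": TCP position; "orientation": TCP orientation; "contact_force": force on the tool from outside, world axes, zero at the start; "ft_torque": the same for the moment, N m; "opening": opening from 0.0 (shut) to 1.0 (fully open).
Only numpy, scipy, OpenCV 4.12 (cv2) and the standard library are available. Lean on these libraries where they do the work, as an engineer would, in place of code of your own. Each camera call takes 0.05 s, during which the arm holds its last target.

## Working session

There is one attempt and no reset: what is moved stays moved. The work goes in short steps, Python scripts to look and compute and a shell command to move; the robot and the scene stay as the last step left them, time stands still between calls to the robot, and variables do not carry over. Pictures are saved under pics/ and viewed, and the job is handed in when it is done.

```bash
ls; mkdir -p pics
python3 - <<'E'
from station import robot, vision
import cv2, numpy as np
for c in ("top","side"):
    im=vision.camera(c); cv2.imwrite(f"pics/{c}0.png",im[:,:,::-1])
    m=vision.camera_model(c); print(c,{k:(np.round(v,3).tolist()) for k,v in m.items()})
print(robot.read_state())
E
```

```text
pics
top {'fx': 528.163, 'fy': 528.163, 'cx': 280.145, 'cy': 214.896, 'D': [-0.02, 0.0, 0.0, 0.0, 0.0], 'world_from_camera': [[-0.021, 0.995, -0.102, 407.335], [-0.999, -0.023, -0.024, -4.655], [-0.026, 0.102, 0.994, 1394.837], [0.0, 0.0, 0.0, 1.0]]}
side {'fx': 518.551, 'fy': 518.551, 'cx': 289.18, 'cy': 199.869, 'D': [-0.193, 0.0, 0.0, 0.0, 0.0], 'world_from_camera': [[-0.822, 0.31, -0.478, -307.62], [-0.57, -0.434, 0.698, 1251.987], [0.009, 0.846, 0.533, 969.207], [0.0, 0.0, 0.0, 1.0]]}
{'clock': 0.1, 'joint_pos': array([-1.37461828e+00,  1.24437606e-01,  1.65153139e+00, -1.94393118e-05,
        1.36752646e+00, -8.25936074e-02]), 'dq': array([-8.29690575e-04, -3.05045672e-03, -3.47126728e-03, -2.37946031e-04,
        8.23767532e-06, -1.09441741e-04]), 'effort': array([ 4.43010404e-04, -4.18880153e+01, -3.61096466e+01,  7.77779217e-02,
        4.61914460e-02, -5.84558757e-05]), 'position': array([ 178.71939473, -624.33597711,  213.51503771]), 'orientation': array([ 2.07278642,  0.29281274, -2.07305228]), 'contact_force': array([ 0.66971525,  0.57295411, -0.18508303]), 'ft_torque': array([ 0.00168237,  0.00842132, -0.02171349]), 'opening': 0.9973491711675632}
```

View pics/top0.png

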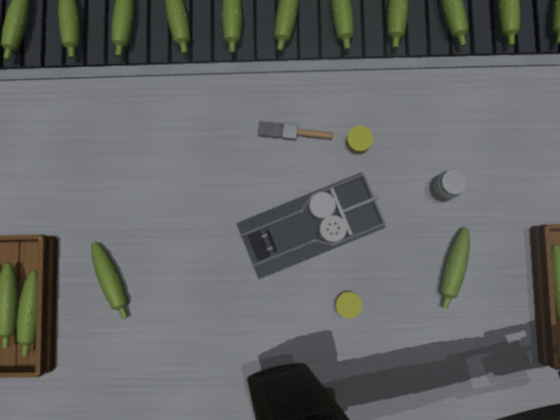

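View pics/side0.png

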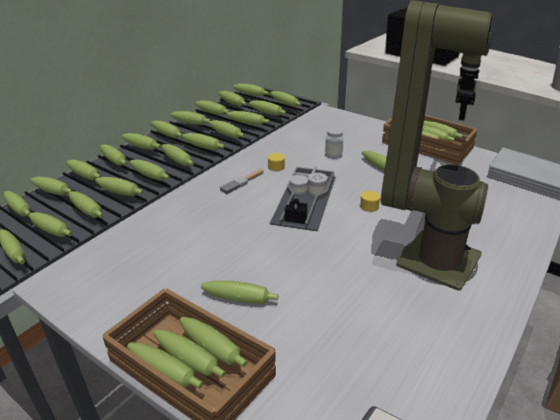

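The tray is at about (310,225) in the top picture. The outlet and stop are at the left (262,243) and the backplate is at (341,211). Two pale tins are jammed at (322,205) and (332,229, with shaker holes). The yellow look-alikes are at (360,139) and (349,305), and the jar is at (450,185). Next is a close crop plus the networks.

```bash
cat > h.py <<'E'
import numpy as np, cv2
from scipy.spatial.transform import Rotation as R
from station import robot, vision
def K(m): return np.array([[m['fx'],0,m['cx']],[0,m['fy'],m['cy']],[0,0,1.]])
def to_world(c,rc,z):
    m=vision.camera_model(c); T=np.array(m['world_from_camera'])
    u=cv2.undistortPoints(np.array([[[rc[1],rc[0]]]],float),K(m),np.array(m['D'],float))[0,0]
    d=T[:3,:3]@np.array([u[0],-u[1],-1]); o=T[:3,3]
    return o+d*(z-o[2])/d[2]
def to_pix(c,P):
    m=vision.camera_model(c); T=np.array(m['world_from_camera'])
    p=(np.atleast_2d(P)-T[:3,3])@T[:3,:3]; p=p*[1,-1,-1]
    return cv2.projectPoints(p.reshape(-1,1,3),np.zeros(3),np.zeros(3),K(m),np.array(m['D'],float))[0][:,0]
E
python3 - <<'E'
from h import *
im=vision.camera("top"); 
cv2.imwrite("pics/topc.png",cv2.resize(im[165:285,230:395,::-1],None,fx=4.8,fy=4.8,interpolation=cv2.INTER_CUBIC))
im=vision.camera("side"); 
cv2.imwrite("pics/sidec.png",cv2.resize(im[150:240,260:350,::-1],None,fx=6,fy=6,interpolation=cv2.INTER_CUBIC))
for c in("top","side"):
  for q in("tall","squat","backplate","stop","tray"):
    for d in vision.cut_out(c,q)[:3]:
        ys,xs=np.nonzero(d["pixels"]); print(c,q,round(d["confidence"],2),np.round(d["centre"],1),len(ys),ys.min(),ys.max(),xs.min(),xs.max(), np.round(to_world(c,d["centre"],dict(tall=68,squat=50).get(q,26)),1))
        if c=="top" and q=="tray": 
            print(cv2.minAreaRect(np.c_[xs,ys].astype(np.float32)))
            np.save("traymask.npy",d["pixels"])
E
```

```text
top tall 0.65 [229.6 333.1] 534 216 241 320 346 [ 503.6 -104.9   68. ]
top squat 0.77 [303.  348.7] 623 290 317 334 362 [ 319.3 -139.7   50. ]
top squat 0.66 [139.1 358.7] 609 125 153 346 373 [ 738.3 -179.7   50. ]
top squat 0.63 [207.1 321.8] 574 192 218 310 336 [563.3 -79.2  50. ]
top backplate 0.75 [207.5 346.4] 421 188 235 329 378 [ 563.5 -144.4   26. ]
top backplate 0.41 [223.9 307.1] 6799 172 278 237 385 [523.  -41.1  26. ]
top stop 0.54 [240.2 270.5] 118 229 250 263 275 [482.8  54.8  26. ]
top tray 0.65 [221.5 304.9] 7016 172 277 237 385 [529.4 -35.6  26. ]
((312.22698974609375, 224.12767028808594), (62.099937438964844, 141.18502807617188), 68.0254898071289)
side tall 0.84 [186.8 311.5] 431 172 197 307 327 [485.5 -39.3  68. ]
side squat 0.9 [199.2 368.6] 398 190 211 359 379 [ 301.5 -108.5   50. ]
side squat 0.65 [183.2 299.3] 305 175 194 290 307 [549.4 -60.9  50. ]
side squat 0.63 [159.9 272.9] 281 153 170 268 284 [ 727.9 -147.8   50. ]
side backplate 0.63 [176.1 307.9] 74 166 186 292 328 [ 574.8 -156.6   26. ]
side backplate 0.39 [144.7 335.1] 480 128 157 325 343 [ 626.3 -442.6   26. ]
side tray 0.74 [200.4 306.9] 1800 166 230 270 336 [486.4 -14.   26. ]
side tray 0.43 [157.  377.6] 281 151 170 362 385 [ 433.4 -447.7   26. ]
```

View pics/topc.png

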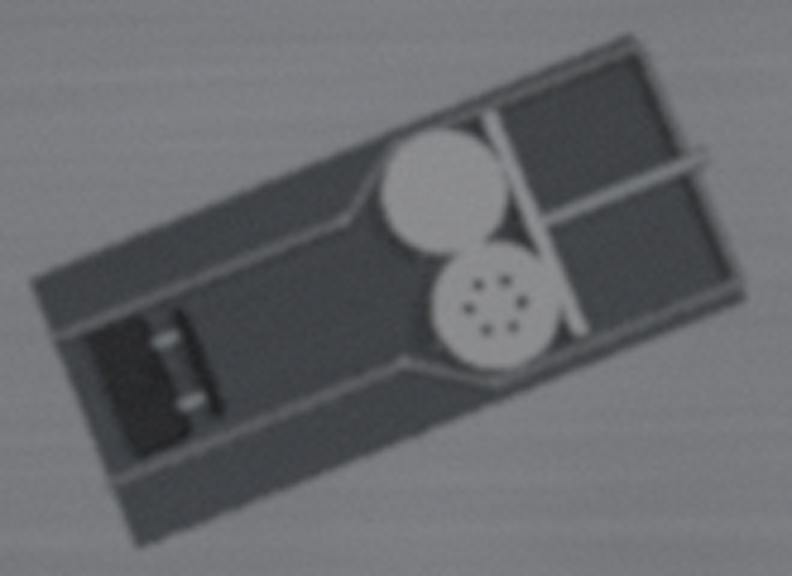

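View pics/sidec.png

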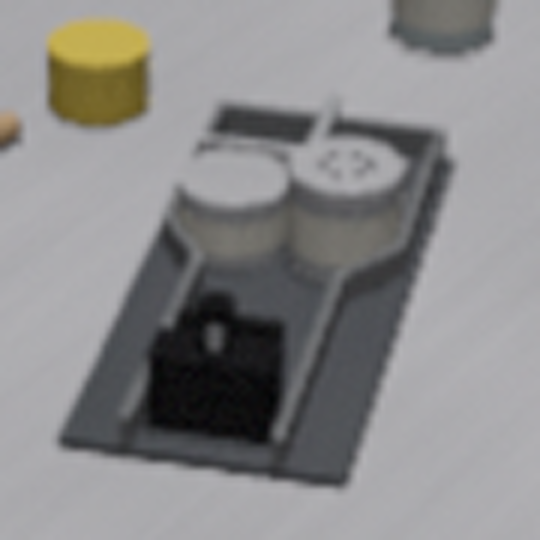

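```bash
cat >> h.py <<'E'
try: TP=np.load("tray.npy")
except Exception: TP=None
def t2w(P,tp=None):
    x,y,a=TP if tp is None else tp; P=np.atleast_2d(np.array(P,float)); c,s=np.cos(a),np.sin(a)
    return np.c_[x+c*P[:,0]-s*P[:,1], y+s*P[:,0]+c*P[:,1], P[:,2]]
def w2t(p):
    x,y,a=TP; c,s=np.cos(a),np.sin(a); d=np.array(p)[:2]-[x,y]; return np.array([c*d[0]+s*d[1],-s*d[0]+c*d[1],p[2]])
E
python3 - <<'E'
from h import *
from scipy.optimize import least_squares
crop=np.array([[33,283],[138,545],[347,217],[405,359],[57,337],[118,481],[495,380],[632,35],[745,297]],float)
px=(crop+.5)/4.8-.5+[230,165]
P=[[180,-80,3],[180,80,3],[6,-42,26],[6,42,26],[180,-42,26],[180,42,26],[-34,70,26],[-180,-78,15],[-180,78,15]]
f=lambda q:(to_pix("top",t2w(P,q))-px).ravel()
r=least_squares(f,[515,-45,np.radians(110)],x_scale=[10,10,.1],loss='soft_l1')
print(r.x,np.degrees(r.x[2])); print(np.round(r.fun.reshape(-1,2),1)); np.save("tray.npy",r.x)
import h; h.TP=r.x
for n,c,z in (("tall",(492,305),68),("squat",(444,191),50)):
    q=(np.array(c)+.5)/4.8-.5+[230,165]; w=to_world("top",q[::-1],z); print(n,w,h.w2t(w))
for n,c,z in (("stoptop",(197,362),55),("stop near",(180,315),55),("stop far",(222,410),55),("plate",(540,222),53),("plate a",(490,110),53),("plate b",(583,335),53)):
    q=(np.array(c)+.5)/4.8-.5+[230,165]; w=to_world("top",q[::-1],z); print(n,h.w2t(w))
im=vision.camera("side").copy()
S=(h.to_pix("side",t2w([[x,y,z] for x in(-180,180) for y in(-80,80) for z in (0,)]+[[6,42,26],[6,-42,26],[180,42,26],[180,-42,26]],r.x)))
big=cv2.resize(im,None,fx=6,fy=6,interpolation=cv2.INTER_CUBIC)
for p in S: cv2.circle(big,tuple(np.int32((p+.5)*6)),4,(255,0,0),-1)
cv2.imwrite("pics/sidefit.png",big[900:1440,1560:2100,::-1])
E
```

```text
[522.78708022 -49.85113073   1.93594288] 110.92135641775931
[[-0.6 -1.1]
 [-0.1  0.6]
 [ 0.3  0.1]
 [ 0.5  0.4]
 [-1.2  0.3]
 [-2.   0.3]
 [ 0.2  0.2]
 [ 0.8 -0.6]
 [ 0.7 -0.6]]
tall [ 507.34381098 -102.51096742   68.        ] [-43.67347127  33.22921716  68.        ]
squat [570.2311693  -80.15472282  50.        ] [-45.24734886 -33.49517432  50.        ]
stoptop [110.9387471    1.64939634  55.        ]
stop near [109.95260741 -24.87277919  55.        ]
stop far [108.20479792  30.14747684  55.        ]
plate [-85.7091613    1.40733002  53.        ]
plate a [-84.36800739 -64.13655012  53.        ]
plate b [-83.42842231  65.40214177  53.        ]
```

View pics/sidefit.png

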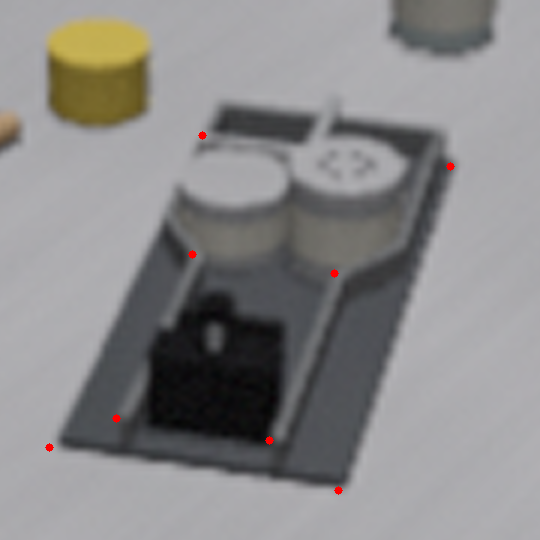

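The side view agrees to about 1.3 px (3–4 mm) and the tins sit at about (-44,+33) and (-45,-33) in the tray, as described. So the tall tin is at top pixel (333,229), with shaker holes, and the squat at (322,205), pale. The two yellow tins (349,305) and (360,139) are not meant. I'll split the camera difference and start moving.

```bash
python3 - <<'E'
import numpy as np
t=np.load("tray.npy"); t[:2]+=[-1.2,-0.9]; np.save("tray.npy",t)
E
cat > go.py <<'E'
import sys; from h import *
tx,ty,tz=map(float,sys.argv[1:4])
s=robot.read_state(); p=s['position']; Rc=R.from_rotvec(s['orientation'])
a=TP[2]; best=None
for sg in (1,-1):
    y=sg*np.array([-np.sin(a),np.cos(a),0]); x=np.array([0,0,-1.]); Rt=R.from_matrix(np.c_[x,y,np.cross(x,y)])
    rv=(Rc.inv()*Rt).as_rotvec()
    if best is None or np.linalg.norm(rv)<np.linalg.norm(best): best=rv
w=t2w([[tx,ty,tz]])[0]
print("clock",round(s['clock'],2),"tray now",np.round(w2t(p),1),"F(tray)",np.round(w2t(np.r_[s['contact_force'][:2]+TP[:2],s['contact_force'][2]]),1),"open",round(s['opening'],3),"q",np.round(s['joint_pos'],2))
print("target w",np.round(w,1),"turn",np.round(best,3),"shift",np.round(Rc.inv().apply(w-p),1))
E
python3 go.py 12 -28 120
```

```text
clock 0.75 tray now [-413.9  525.2  214.7] F(tray) [ 0.4 -0.3  0.6] open 1.0 q [-1.37  0.12  1.65 -0.    1.37 -0.08]
target w [543.5 -29.5 120. ] turn [ 1.484  0.    -0.   ] shift [  94.7 -472.  -514.4]
```

```bash
python3 -m inch '[[0.6,0,0,0,-136,-147,0],[0.6,0,0,0,-136,-147,0],[0.6,0,0,0,-136,-147,0],[0.6,0,0,0,-136,-147,0],[0.6,0,0,0,-136,-147,0]]' 10; python3 go.py 12 -28 120
```

```text
clock: 1.17
position: [283.7, -451.5, 214.7]
orientation: [-2.045, 0.337, 2.044]
contact_force: [0.1, -0.7, 0.2]
opening: 0.705
clock 1.17 tray now [-289.4  365.3  214.7] F(tray) [-0.7  0.1  0.2] open 0.705 q [-1.11 -0.14  1.91  0.    1.37  0.79]
target w [543.5 -29.5 120. ] turn [ 0.879 -0.     0.   ] shift [  94.9 -483.  -110.6]
```

```bash
python3 -m inch '[[0.6,0,0,0,-200,-46,0],[0.6,0,0,0,-200,-46,0],[0.6,0,0,0,-200,-46,0],[0.6,0,0,0,-200,-46,0],[0.6,0,0,0,-200,-46,0]]'; python3 go.py 12 -28 120
```

```text
clock: 1.58
position: [382.8, -290.8, 215.2]
orientation: [-1.689, 0.809, 1.686]
contact_force: [-0.2, -0.3, 1.0]
opening: 0.359
clock 1.58 tray now [-174.7  215.4  215.2] F(tray) [-0.2  0.4  1. ] open 0.359 q [-0.76 -0.26  2.02  0.    1.39  1.7 ]
target w [543.5 -29.5 120. ] turn [ 0.311 -0.001  0.001] shift [  95.3 -288.8  103.3]
```

```bash
python3 -m inch '[[0.31,0,0,20,-289,103,0],[0.31,0,0,20,-289,103,0],[0.31,0,0,20,-289,103,0],[0.31,0,0,20,-289,103,0],[0.31,0,0,20,-289,103,0]]'; python3 go.py 12 -28 120
```

```text
clock: 2.0
position: [485.8, -123.6, 202.7]
orientation: [-1.475, 1.013, 1.471]
contact_force: [0.5, 0.6, 0.0]
opening: 0.023
clock 2.0 tray now [-55.3  59.4 202.7] F(tray) [ 0.4 -0.7  0. ] open 0.023 q [-0.36 -0.21  1.99  0.    1.36  2.42]
target w [543.5 -29.5 120. ] turn [ 0.001 -0.002  0.002] shift [ 82.7 -87.3  67.4]
```

```bash
python3 -m inch '[[0,0,0,80,-87,67,0],[0,0,0,80,-87,67,0],[0,0,0,80,-87,67,0],[0,0,0,80,-87,67,0],[0,0,0,80,-87,67,0]]'; python3 go.py 12 -28 18
python3 - <<'E'
from h import *
for c,b in(("top",(150,290,220,400)),("side",(100,240,240,400))):
    im=vision.camera(c); cv2.imwrite(f"pics/{c}1.png",cv2.resize(im[b[0]:b[1],b[2]:b[3],::-1],None,fx=4,fy=4,interpolation=cv2.INTER_CUBIC))
p=robot.read_state()['position']; print(p,to_pix("side",[p]),to_pix("top",[p]))
E
```

```text
clock: 2.42
position: [542.1, -27.9, 119.9]
orientation: [-1.474, 1.013, 1.479]
contact_force: [0.3, 0.3, 0.1]
opening: 0.006
clock 2.42 tray now [ 14.  -27.4 119.9] F(tray) [ 0.1 -0.4  0.1] open 0.006 q [-0.15 -0.03  1.98 -0.    1.2   2.62]
target w [543.5 -29.5  18. ] turn [ 0.004  0.001 -0.003] shift [101.9  -0.9  -2.2]
[543.31111194 -30.41504343 123.15864861] [[296.20205859 168.79286806]] [[303.43832285 212.24883274]]
```

View pics/side1.png

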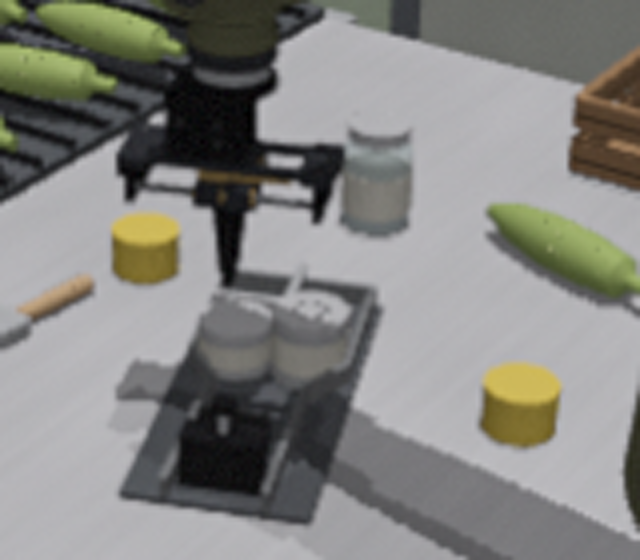

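View pics/top1.png

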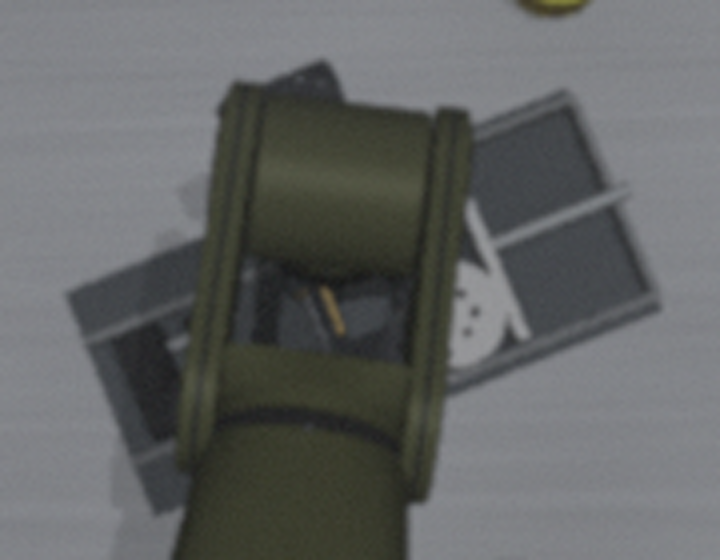

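The side view shows the fingertip at about (297.5,170.5) against a predicted (296.2,168.8). That is the same side-camera offset I saw for the tray, so I'm going back to the top-camera fit.

```bash
python3 - <<'E'
import numpy as np
t=np.load("tray.npy"); t[:2]-=[-1.2,-0.9]; np.save("tray.npy",t)
E
python3 go.py 5 -20 80
python3 - <<'E'
from station import robot
for i in range(3): print(robot.read_state()['position'],robot.read_state()['clock'])
E
```

```text
clock 2.52 tray now [ 10.8 -26.1 123.2] F(tray) [-0.8  0.4  0.9] open 0.008 q [-0.15 -0.04  1.97 -0.    1.2   2.62]
target w [539.7 -38.   80. ] turn [ 0.001 -0.002  0.001] shift [43.2  6.2 -5.7]
[543.31111194 -30.41504343 123.15864861] 2.5167
[543.31111194 -30.41504343 123.15864861] 2.5167
[543.31111194 -30.41504343 123.15864861] 2.5167
```

```bash
python3 -m inch '[[0,0,0,20,6,-6,0],[0,0,0,40,6,-6,0],[0,0,0,40,6,-6,0],[0,0,0,40,6,-6,0]]'; python3 go.py 5 -20 20
```

```text
clock: 2.85
position: [539.6, -39.6, 83.9]
orientation: [-1.475, 1.014, 1.47]
contact_force: [-0.4, -0.0, 1.2]
opening: 0.002
clock 2.85 tray now [  3.5 -19.3  83.9] F(tray) [0.1 0.3 1.2] open 0.002 q [-0.17  0.    2.01 -0.    1.13  2.61]
target w [539.7 -38.   20. ] turn [-0.001 -0.002  0.001] shift [63.9 -0.6  1.6]
```

```bash
python3 -m inch '[[0,0,0,15,0,2,0],[0,0,0,30,0,2,0],[0,0,0,45,0,2,0],[0,0,0,56,0,2,0],[0,0,0,62,0,2,0]]'; python3 go.py 5 -20 20
python3 - <<'E'
from h import *
for c,b in(("side",(130,240,250,370)),):
    im=vision.camera(c); cv2.imwrite(f"pics/{c}2.png",cv2.resize(im[b[0]:b[1],b[2]:b[3],::-1],None,fx=5,fy=5,interpolation=cv2.INTER_CUBIC))
E
```

```text
clock: 3.27
position: [539.3, -38.5, 22.3]
orientation: [-1.475, 1.015, 1.468]
contact_force: [-0.2, -0.1, -0.9]
opening: 0.007
clock 3.27 tray now [  4.7 -19.5  22.3] F(tray) [-0.   0.2 -0.9] open 0.007 q [-0.17  0.09  2.04 -0.    1.01  2.61]
target w [539.7 -38.   20. ] turn [-0.002 -0.003  0.002] shift [ 2.3 -0.5  0.3]
```

View pics/side2.png

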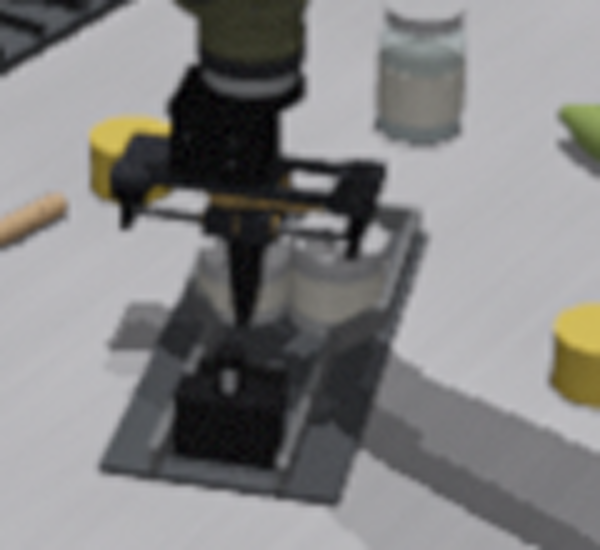

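Fingertip in the opening, low in front of the squat, clear of the walls, no force. Now pushing gently back (tool -z = tray -x).

```bash
python3 -m inch '[[0,0,0,2,-1,-3,0],[0,0,0,2,-2,-6,0],[0,0,0,2,-4,-9,0],[0,0,0,2,-5,-12,0],[0,0,0,2,-6,-15,0]]'; python3 go.py -45 -28 20
python3 -m inch '[[0,0,0,0,-1,-3,0],[0,0,0,0,-2,-6,0],[0,0,0,0,-2,-9,0],[0,0,0,0,-2,-12,0],[0,0,0,0,-2,-15,0]]'; python3 go.py -45 -28 20
```

```text
clock: 3.73
position: [548.3, -49.0, 19.4]
orientation: [-1.469, 1.015, 1.474]
contact_force: [-5.5, 6.2, 2.6]
opening: 0.005
clock 3.73 tray now [ -8.3 -24.1  19.4] F(tray) [7.8 3.  2.6] open 0.005 q [-0.19  0.11  2.02  0.    1.01  2.59]
target w [565.  -81.9  20. ] turn [-0.002  0.002 -0.002] shift [ -0.6  -3.9 -36.7]
clock: 4.15
position: [554.2, -61.0, 19.4]
orientation: [-1.464, 1.015, 1.479]
contact_force: [-6.4, 6.2, 1.7]
opening: 0.005
clock 4.15 tray now [-21.6 -25.4  19.4] F(tray) [8.1 3.8 1.7] open 0.005 q [-0.21  0.13  2.    0.    1.02  2.57]
target w [565.  -81.9  20. ] turn [-0.002  0.006 -0.005] shift [ -0.8  -2.7 -23.4]
```

```bash
python3 -m inch '[[0,0,0,0,-1,-3,0],[0,0,0,0,-1,-6,0],[0,0,0,0,-2,-9,0],[0,0,0,0,-2,-12,0],[0,0,0,0,-2,-15,0]]'; python3 go.py -50 -28 20
python3 -m inch '[[0,0,0,0,-1,-3,0],[0,0,0,0,-1,-6,0],[0,0,0,0,-1,-9,0],[0,0,0,0,-1,-12,0],[0,0,0,0,-1,-16,0]]'; python3 go.py -52 -28 20
```

```text
clock: 4.57
position: [560.1, -73.0, 19.2]
orientation: [-1.46, 1.015, 1.483]
contact_force: [-5.5, 5.4, 2.9]
opening: 0.003
clock 4.57 tray now [-35.  -26.6  19.2] F(tray) [7.  3.2 2.9] open 0.003 q [-0.23  0.15  1.98  0.01  1.03  2.55]
target w [566.8 -86.6  20. ] turn [-0.002  0.011 -0.008] shift [ -1.   -1.5 -15. ]
clock: 4.98
position: [565.5, -86.2, 19.2]
orientation: [-1.455, 1.015, 1.487]
contact_force: [-5.3, 6.1, 3.0]
opening: 0.011
clock 4.98 tray now [-49.2 -26.9  19.2] F(tray) [7.6 2.8 3. ] open 0.011 q [-0.25  0.17  1.96  0.01  1.03  2.53]
target w [567.5 -88.4  20. ] turn [-0.002  0.015 -0.01 ] shift [-0.9 -1.1 -2.8]
```

```bash
python3 -m inch '[[0,0,0,0,0,-3,0],[0,0,0,0,0,-6,0],[0,0,0,0,0,-8,0],[0,0,0,0,0,-8,0]]'; python3 go.py -52 -28 20
python3 -m inch '[[0,0.01,-0.01,0,0,5,0],[0,0.01,-0.01,0,0,14,0],[0,0.01,-0.01,-20,0,16,0],[0,0.01,-0.01,-60,0,16,0],[0,0.01,-0.01,-100,0,16,0]]'; python3 go.py -104 34 140
```

```text
clock: 5.32
position: [568.0, -93.0, 19.2]
orientation: [-1.452, 1.014, 1.489]
contact_force: [-2.9, 4.4, 0.3]
opening: 0.002
clock 5.32 tray now [-56.4 -26.8  19.2] F(tray) [5.1 1.2 0.3] open 0.002 q [-0.26  0.17  1.95  0.01  1.04  2.51]
target w [567.5 -88.4  20. ] turn [-0.003  0.018 -0.011] shift [-0.7 -1.1  4.4]
clock: 5.73
position: [562.3, -78.3, 119.1]
orientation: [-1.462, 1.013, 1.48]
contact_force: [1.3, 0.6, 0.8]
opening: 0.005
clock 5.73 tray now [-40.7 -26.8 119.1] F(tray) [ 0.1 -1.4  0.8] open 0.005 q [-0.24  0.03  1.92  0.01  1.2   2.54]
target w [ 528.2 -159.1  140. ] turn [-0.002  0.009 -0.004] shift [-21.3  60.7 -63.2]
```

```bash
python3 -m inch '[[0,0.01,0,-15,20,-21,0],[0,0.01,0,-15,40,-42,0],[0,0.01,0,-15,60,-63,0],[0,0.01,0,-15,60,-63,0]]'; python3 go.py -104 34 80
python3 - <<'E'
from h import *
for c,b in(("side",(130,240,250,370)),("top",(150,290,220,400))):
    im=vision.camera(c); cv2.imwrite(f"pics/{c}3.png",cv2.resize(im[b[0]:b[1],b[2]:b[3],::-1],None,fx=4,fy=4,interpolation=cv2.INTER_CUBIC))
E
```

```text
clock: 6.07
position: [527.9, -161.7, 135.2]
orientation: [-1.472, 1.022, 1.469]
contact_force: [0.5, 0.5, 0.1]
opening: 0.007
clock 6.07 tray now [-106.3   35.1  135.2] F(tray) [ 0.3 -0.6  0.1] open 0.007 q [-0.39 -0.03  1.95 -0.01  1.22  2.39]
target w [ 528.2 -159.1   80. ] turn [-0.005 -0.004 -0.003] shift [55.2 -1.3  2.5]
```

View pics/side3.png

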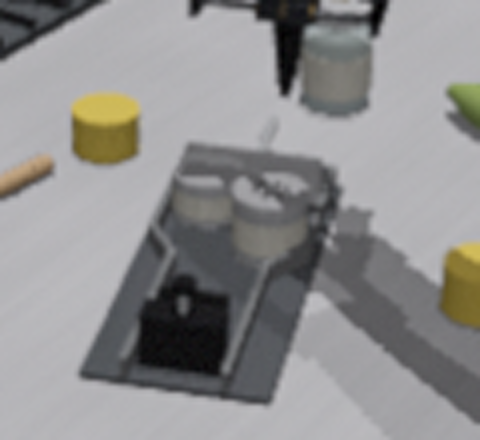

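View pics/top3.png

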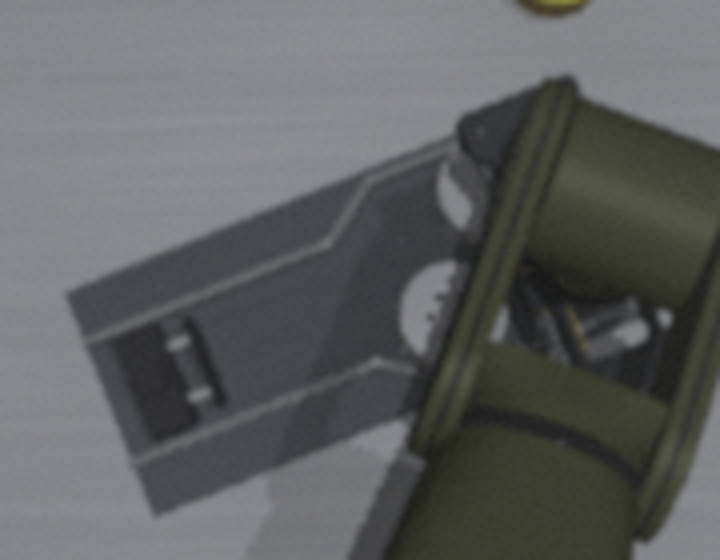

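Tall tin is still at (333,229) and the squat's front edge moved from about x=309 to 329 px, roughly 50 mm. There is room behind the tall tin, so I'm going down there.

```bash
python3 -m inch '[[0,0,0,30,-1,2,0],[0,0,0,60,-1,2,0],[0,0,0,75,-1,2,0],[0,0,0,75,-1,2,0]]'; python3 go.py -103 34 20
```

```text
clock: 6.5
position: [525.8, -154.3, 54.6]
orientation: [-1.465, 1.02, 1.48]
contact_force: [-0.7, 0.1, -1.1]
opening: 0.005
clock 6.5 tray now [-98.6  34.5  54.6] F(tray) [ 0.3  0.6 -1.1] open 0.005 q [-0.38  0.06  2.   -0.    1.09  2.4 ]
target w [ 527.8 -158.2   20. ] turn [-0.002  0.005 -0.009] shift [34.6 -0.8 -4.5]
```

```bash
python3 -m inch '[[0,0,0,5,0,-4,0],[0,0,0,15,0,-4,0],[0,0,0,25,0,-4,0],[0,0,0,34,0,-4,0],[0,0,0,35,0,-4,0]]'; python3 go.py -80 38 20;  python3 - <<'E'
from h import *
for c,b in(("side",(130,240,250,370)),("top",(150,290,220,400))):
    im=vision.camera(c); cv2.imwrite(f"pics/{c}4.png",cv2.resize(im[b[0]:b[1],b[2]:b[3],::-1],None,fx=4,fy=4,interpolation=cv2.INTER_CUBIC))
E
```

```text
clock: 6.92
position: [525.8, -157.5, 17.7]
orientation: [-1.462, 1.021, 1.483]
contact_force: [-0.7, 0.3, -0.4]
opening: 0.004
clock 6.92 tray now [-101.6   35.7   17.7] F(tray) [ 0.6  0.6 -0.4] open 0.004 q [-0.39  0.12  2.01 -0.    1.02  2.39]
target w [ 515.9 -138.1   20. ] turn [-0.002  0.006 -0.011] shift [-2.1  2.4 21.6]
```

View pics/side4.png

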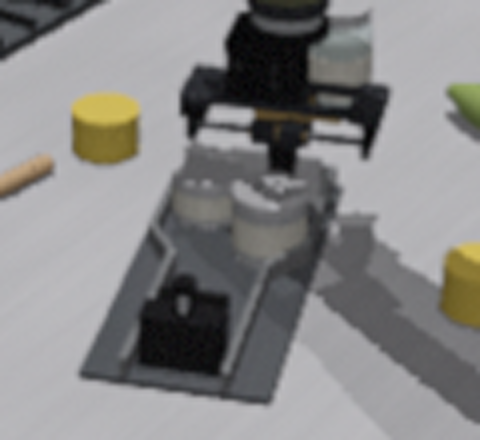

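View pics/top4.png

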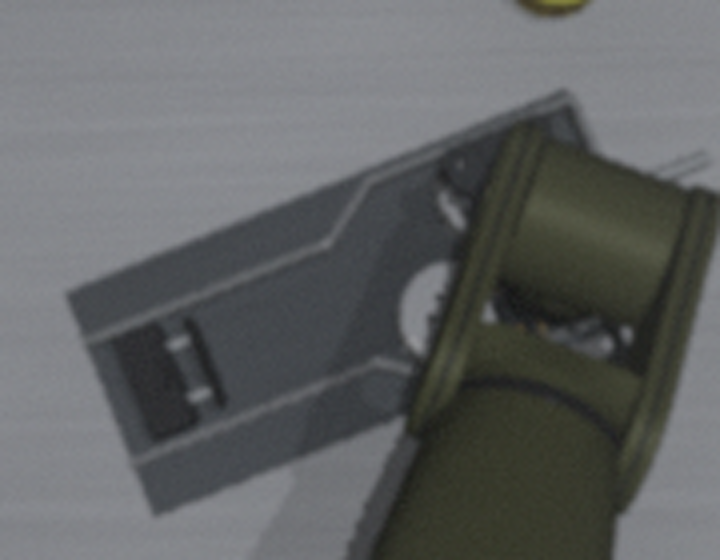

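```bash
python3 -m inch '[[0,0,0,0,0,4,0],[0,0,0,0,0,8,0],[0,0,0,0,0,11,0],[0,0,0,0,0,14,0],[0,0,0,0,-1,17,0]]'; python3 go.py -80 38 20
python3 -m inch '[[0,0,0,0,-1,3,0],[0,0,0,0,-3,6,0],[0,0,0,0,-5,9,0],[0,0,0,0,-6,12,0],[0,0,0,0,-8,15,0]]'; python3 go.py -80 38 20
```

```text
clock: 7.43
position: [522.1, -141.9, 19.8]
orientation: [-1.466, 1.02, 1.478]
contact_force: [1.0, -2.1, -0.0]
opening: 0.004
clock 7.43 tray now [-85.8  33.5  19.8] F(tray) [-2.3 -0.2 -0. ] open 0.004 q [-0.36  0.1   2.03 -0.    1.02  2.42]
target w [ 515.9 -138.1   20. ] turn [-0.002  0.003 -0.008] shift [-0.2  4.5  5.8]
clock: 7.85
position: [524.9, -125.0, 20.3]
orientation: [-1.467, 1.02, 1.477]
contact_force: [1.5, -1.8, 0.5]
opening: 0.008
clock 7.85 tray now [-71.   24.9  20.3] F(tray) [-2.2 -0.7  0.5] open 0.008 q [-0.33  0.09  2.04 -0.    1.02  2.45]
target w [ 515.9 -138.1   20. ] turn [-0.002  0.002 -0.007] shift [ 0.3 13.1 -9.1]
```

```bash
python3 -m inch '[[0,0,0,0,-2,3,0],[0,0,0,0,-4,6,0],[0,0,0,0,-6,9,0],[0,0,0,0,-8,12,0],[0,0,0,0,-9,15,0]]'; python3 go.py -40 4 20
python3 -m inch '[[0,0,0,0,-2,3,0],[0,0,0,0,-4,6,0],[0,0,0,0,-5,9,0],[0,0,0,0,-7,12,0],[0,0,0,0,-8,15,0]]'; python3 go.py -20 4 20;  python3 - <<'E'
from h import *
for c,b in(("side",(130,240,250,370)),("top",(150,290,220,400))):
    im=vision.camera(c); cv2.imwrite(f"pics/{c}5.png",cv2.resize(im[b[0]:b[1],b[2]:b[3],::-1],None,fx=4,fy=4,interpolation=cv2.INTER_CUBIC))
E
```

```text
clock: 8.27
position: [528.3, -107.5, 20.3]
orientation: [-1.468, 1.02, 1.477]
contact_force: [2.3, -3.3, 0.6]
opening: 0.008
clock 8.27 tray now [-55.8  15.5  20.3] F(tray) [-3.9 -1.   0.6] open 0.008 q [-0.3   0.09  2.04 -0.    1.02  2.48]
target w [533.3 -88.6  20. ] turn [-0.002  0.002 -0.007] shift [  0.2 -11.4  15.8]
clock: 8.68
position: [530.0, -90.1, 20.0]
orientation: [-1.467, 1.02, 1.478]
contact_force: [0.4, -1.3, 0.3]
opening: 0.006
clock 8.68 tray now [-40.1   7.6  20. ] F(tray) [-1.4  0.1  0.3] open 0.006 q [-0.27  0.09  2.04 -0.    1.02  2.51]
target w [526.2 -70.   20. ] turn [-0.002  0.002 -0.007] shift [-0.  -3.6 20.1]
```

View pics/side5.png

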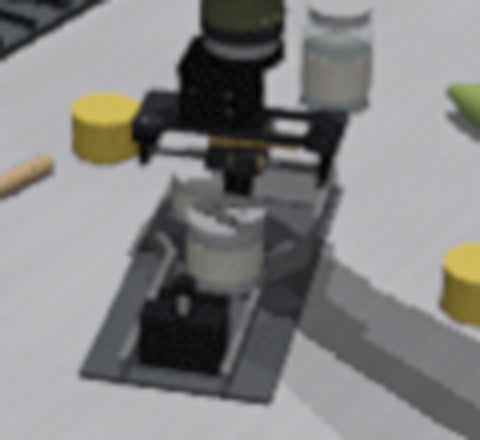

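View pics/top5.png

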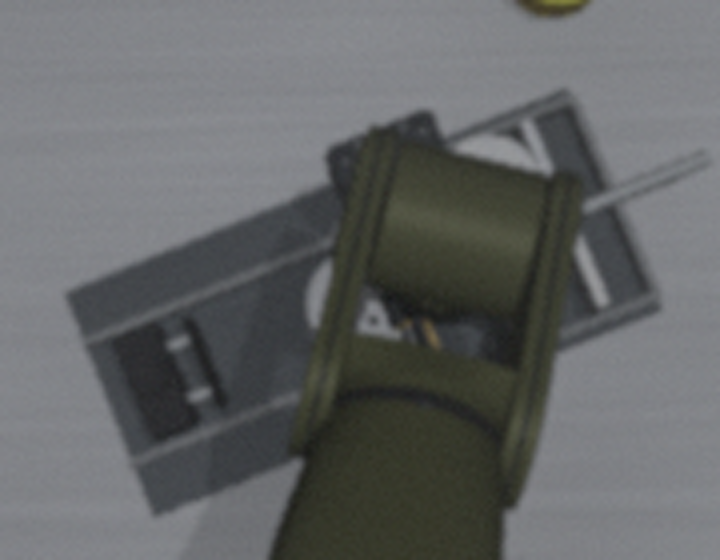

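Tall tin is in the opening, front edge at crop (307,300), and the squat is back against the plate. Going straight on.

```bash
python3 -m inch '[[0,0,0,0,-1,3,0],[0,0,0,0,-3,6,0],[0,0,0,0,-4,10,0],[0,0,0,0,-5,14,0],[0,0,0,0,-6,18,0]]'; python3 go.py 20 1 20
python3 -m inch '[[0,0,0,0,0,4,0],[0,0,0,0,0,8,0],[0,0,0,0,0,12,0],[0,0,0,0,0,16,0],[0,0,0,0,0,20,0]]'; python3 go.py 20 1 20
python3 -m inch '[[0,0,0,0,0,4,0],[0,0,0,0,0,8,0],[0,0,0,0,0,12,0],[0,0,0,0,0,16,0],[0,0,0,0,0,18,0]]'; python3 go.py 30 1 20
```

```text
clock: 9.2
position: [528.7, -70.3, 19.6]
orientation: [-1.466, 1.02, 1.479]
contact_force: [-0.0, -0.8, 0.3]
opening: 0.005
clock 9.2 tray now [-21.2   1.8  19.6] F(tray) [-0.8  0.3  0.3] open 0.005 q [-0.23  0.08  2.05 -0.    1.02  2.55]
target w [514.7 -31.5  20. ] turn [-0.002  0.003 -0.008] shift [-0.2 -0.7 41.2]
clock: 9.62
position: [521.4, -51.2, 19.6]
orientation: [-1.466, 1.02, 1.479]
contact_force: [0.3, -1.2, -0.2]
opening: 0.005
clock 9.62 tray now [-0.7  1.8 19.6] F(tray) [-1.3  0.1 -0.2] open 0.005 q [-0.2   0.06  2.07 -0.    1.02  2.58]
target w [514.7 -31.5  20. ] turn [-0.002  0.003 -0.008] shift [-0.3 -0.7 20.7]
clock: 10.03
position: [514.7, -33.9, 19.7]
orientation: [-1.466, 1.02, 1.48]
contact_force: [0.6, -0.7, -0.4]
opening: 0.005
clock 10.03 tray now [17.8  1.8 19.7] F(tray) [-0.8 -0.3 -0.4] open 0.005 q [-0.17  0.04  2.09 -0.    1.02  2.61]
target w [511.1 -22.2  20. ] turn [-0.001  0.004 -0.008] shift [-0.3 -0.8 12.2]
```

```bash
python3 -m inch '[[0,0,0,0,0,2,0],[0,0,0,0,0,4,0],[0,0,0,0,0,6,0],[0,0,0,0,0,7,0],[0,0,0,0,0,8,0]]'; python3 go.py 30 1 20
python3 -m inch '[[0,0,0,0,0,1,0],[0,0,0,0,0,2,0],[0,0,0,0,0,3,0],[0,0,0,0,0,3,0]]'; python3 go.py 30 1 20
python3 -m inch '[[0,0,0,0,0,1,0],[0,0,0,0,0,2,0],[0,0,0,0,0,3,0],[0,0,0,0,0,3,0]]'; python3 go.py 30 1 20
```

```text
clock: 10.45
position: [511.9, -26.3, 19.7]
orientation: [-1.466, 1.02, 1.48]
contact_force: [-0.5, -1.2, -0.1]
opening: 0.003
clock 10.45 tray now [25.9  1.8 19.7] F(tray) [-0.9  0.8 -0.1] open 0.003 q [-0.16  0.04  2.1  -0.    1.02  2.62]
target w [511.1 -22.2  20. ] turn [-0.001  0.004 -0.008] shift [-0.3 -0.8  4.1]
clock: 10.78
position: [510.7, -23.3, 19.7]
orientation: [-1.466, 1.019, 1.48]
contact_force: [0.5, -0.3, 0.5]
opening: 0.003
clock 10.78 tray now [29.1  1.8 19.7] F(tray) [-0.5 -0.3  0.5] open 0.003 q [-0.15  0.03  2.1  -0.    1.02  2.63]
target w [511.1 -22.2  20. ] turn [-0.001  0.004 -0.008] shift [-0.3 -0.8  0.9]
clock: 11.12
position: [509.8, -20.8, 19.8]
orientation: [-1.467, 1.02, 1.479]
contact_force: [1.7, -3.6, -1.0]
opening: 0.002
clock 11.12 tray now [31.8  1.7 19.8] F(tray) [-4.  -0.3 -1. ] open 0.002 q [-0.15  0.03  2.1  -0.    1.02  2.63]
target w [511.1 -22.2  20. ] turn [-0.001  0.003 -0.008] shift [-0.2 -0.7 -1.8]
```

```bash
python3 -m inch '[[0,0,0,0,0,2,0],[0,0,0,0,0,3,0],[0,0,0,0,0,5,0],[0,0,0,0,0,7,0],[0,0,0,0,0,7,0]]'; python3 go.py 42 1 20
python3 -m inch '[[0,0,0,0,0,1,0],[0,0,0,0,0,2,0],[0,0,0,0,0,3,0],[0,0,0,0,0,3,0]]'; python3 go.py 42 1 20
```

```text
clock: 11.53
position: [507.5, -14.5, 19.9]
orientation: [-1.468, 1.02, 1.479]
contact_force: [1.1, -5.6, -1.7]
opening: 0.005
clock 11.53 tray now [38.5  1.7 19.9] F(tray) [-5.7  1.  -1.7] open 0.005 q [-0.13  0.03  2.11 -0.    1.01  2.65]
target w [506.9 -11.   20. ] turn [-0.001  0.002 -0.008] shift [-0.1 -0.7  3.5]
clock: 11.87
position: [506.8, -12.4, 20.0]
orientation: [-1.471, 1.02, 1.478]
contact_force: [2.1, -6.8, -2.5]
opening: 0.003
clock 11.87 tray now [40.7  1.5 20. ] F(tray) [-7.1  0.5 -2.5] open 0.003 q [-0.13  0.02  2.11 -0.    1.01  2.65]
target w [506.9 -11.   20. ] turn [-0.    -0.    -0.007] shift [ 0.  -0.5  1.3]
```

```bash
python3 -m inch '[[0,0,0,0,0,1,0],[0,0,0,0,0,2,0],[0,0,0,0,0,2,0],[0,0,0,0,0,2,0]]'; python3 go.py 42 1 20
python3 -m inch '[[0,0,0,0,0,0.5,0],[0,0,0,0,0,1,0],[0,0,0,0,0,1,0]]'; python3 go.py 42 1 20
```

```text
clock: 12.2
position: [506.5, -11.3, 20.1]
orientation: [-1.473, 1.021, 1.476]
contact_force: [2.0, -6.4, -2.4]
opening: 0.003
clock 12.2 tray now [41.8  1.4 20.1] F(tray) [-6.7  0.4 -2.4] open 0.003 q [-0.13  0.02  2.11 -0.01  1.01  2.65]
target w [506.9 -11.   20. ] turn [ 0.    -0.002 -0.007] shift [ 0.1 -0.4  0.2]
clock: 12.45
position: [506.6, -11.2, 20.3]
orientation: [-1.476, 1.022, 1.475]
contact_force: [1.9, -7.7, -3.3]
opening: 0.007
clock 12.45 tray now [41.8  1.3 20.3] F(tray) [-7.9  1.  -3.3] open 0.007 q [-0.12  0.02  2.11 -0.01  1.01  2.66]
target w [506.9 -11.   20. ] turn [ 0.001 -0.005 -0.006] shift [ 0.3 -0.3  0.2]
```

About 11 mm past first contact at about 8 N, close to the end. I'm backing off slowly.

```bash
python3 -m inch '[[0,0,0,0,0,-1,0],[0,0,0,0,0,-2,0],[0,0,0,0,0,-4,0],[0,0,0,0,0,-6,0],[0,0,0,0,0,-9,0]]'; python3 go.py 15 1 20
python3 -m inch '[[0,0,0,0,0,-10,0],[0,0,0,-10,0,-18,0],[0,0,0,-50,0,-18,0],[0,0,0,-90,0,-18,0],[0,0,0,-130,0,-18,0]]'; python3 go.py -300 350 200
```

```text
clock: 12.87
position: [509.6, -19.3, 20.2]
orientation: [-1.475, 1.021, 1.476]
contact_force: [0.4, -1.1, -0.0]
opening: 0.009
clock 12.87 tray now [33.2  1.4 20.2] F(tray) [-1.2  0.1 -0. ] open 0.009 q [-0.14  0.03  2.11 -0.01  1.01  2.64]
target w [516.5 -36.2  20. ] turn [ 0.001 -0.004 -0.007] shift [  0.3  -0.4 -18.2]
clock: 13.28
position: [516.4, -36.0, 152.1]
orientation: [-1.473, 1.022, 1.476]
contact_force: [1.4, -0.8, 0.0]
opening: 0.008
clock 13.28 tray now [ 15.2   1.1 152.1] F(tray) [-1.2 -1.   0. ] open 0.008 q [-0.17 -0.12  2.   -0.01  1.26  2.61]
target w [ 303.  -455.1  200. ] turn [ 0.    -0.003 -0.008] shift [ -44.3  349.3 -315.3]
```

```bash
python3 -m inch '[[0,0,0,-60,150,-135,0],[0,0,0,-60,150,-135,0],[0,0,0,-60,150,-135,0],[0,0,0,-60,150,-135,0],[0,0,0,-60,150,-135,0]]'; python3 go.py -300 350 200
python3 -m inch '[[0,0,0,0,150,-130,0],[0,0,0,0,150,-130,0],[0,0,0,0,150,-130,0],[0,0,0,0,150,-130,0],[0,0,0,0,150,-130,0]]'; python3 go.py -300 350 200
python3 - <<'E'
from h import *
for c,b in(("side",(130,240,250,370)),("top",(150,290,220,400))):
    im=vision.camera(c); cv2.imwrite(f"pics/{c}6.png",cv2.resize(im[b[0]:b[1],b[2]:b[3],::-1],None,fx=4,fy=4,interpolation=cv2.INTER_CUBIC))
for q in("tall","squat","stop"):
    for d in vision.cut_out("top",q)[:3]:
        w=to_world("top",d["centre"],dict(tall=68,squat=50,stop=55)[q]); print(q,round(d["confidence"],2),np.round(d["centre"],1),np.round(w2t(w),1))
E
```

```text
clock: 13.7
position: [425.3, -214.3, 214.5]
orientation: [-1.475, 1.022, 1.475]
contact_force: [1.5, -0.5, -0.9]
opening: 0.005
clock 13.7 tray now [-118.8  149.8  214.5] F(tray) [-1.  -1.2 -0.9] open 0.005 q [-0.57 -0.27  2.02 -0.01  1.39  2.2 ]
target w [ 303.  -455.1  200. ] turn [ 0.    -0.004 -0.006] shift [  16.6  200.2 -181.1]
clock: 14.12
position: [329.6, -392.2, 217.4]
orientation: [-1.475, 1.024, 1.472]
contact_force: [0.9, -0.1, 1.0]
opening: 0.001
clock 14.12 tray now [-250.8  302.7  217.4] F(tray) [-0.4 -0.8  1. ] open 0.001 q [-0.97 -0.19  1.95 -0.01  1.38  1.81]
target w [ 303.  -455.1  200. ] turn [-0.002 -0.006 -0.006] shift [ 18.   47.1 -49.1]
tall 0.64 [235.3 280.9] [82.3  1.3 68. ]
squat 0.92 [305.6 349.2] [-10.  228.5  50. ]
squat 0.7 [264.6 454.4] [-294.8  233.9   50. ]
squat 0.66 [200.2 342.7] [-98.1 -23.5  50. ]
stop 0.44 [244.7 268.8] [119.7  10.9  55. ]
stop 0.33 [131.6 285.9] [ -31.1 -244.2   55. ]
```

View pics/top6.png

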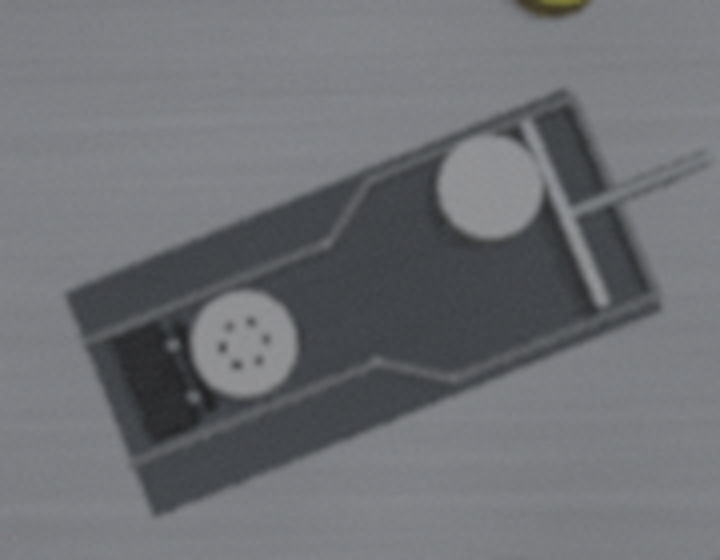

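View pics/side6.png

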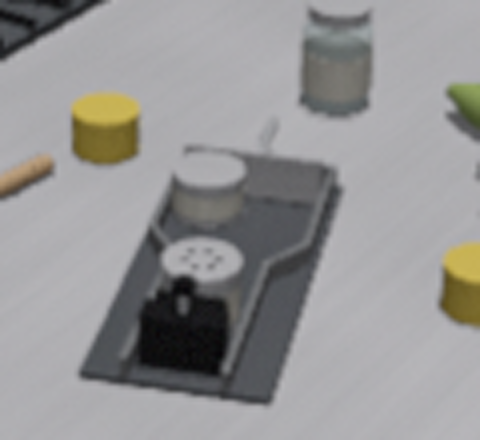

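Run:
```python
from h import *
ims=np.mean([vision.camera("top").astype(float) for _ in range(8)],0)
b=cv2.resize(ims[210:262,240:300].astype(np.float32),None,fx=12,fy=12,interpolation=cv2.INTER_CUBIC).clip(0,255)
o=cv2.imread("pics/top0.png")[210:262,240:300].astype(np.float32); o=cv2.resize(o,None,fx=12,fy=12,interpolation=cv2.INTER_CUBIC).clip(0,255)
s=lambda a:(a*1.8).clip(0,255).astype(np.uint8)
cv2.imwrite("pics/stop_now.png",s(b[:,:,::-1])[:600]); cv2.imwrite("pics/stop_before.png",s(o)[:600])
g=cv2.GaussianBlur(ims.mean(2),(0,0),.7)
# centroid of bright disc
for n,(r,c),z in(("tall",(236,281),68),("squat",(197,342),50)):
    yy,xx=np.mgrid[:420,:560]; m=(np.hypot(yy-r,xx-c)<16)&(g>95)
    rc=(yy[m].mean(),xx[m].mean()); print(n,m.sum(),rc,np.round(w2t(to_world("top",rc,z)),1))
```

```text
tall 587 (np.float64(235.30494037478707), np.float64(280.72572402044295)) [82.7  1.1 68. ]
squat 607 (np.float64(195.67545304777596), np.float64(342.7001647446458)) [-102.7  -34.3   50. ]
```

View pics/stop_now.png

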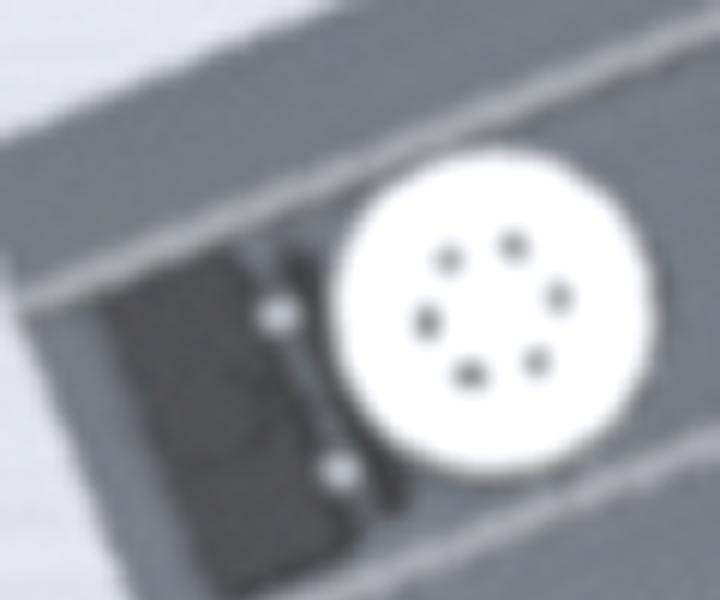

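View pics/stop_before.png

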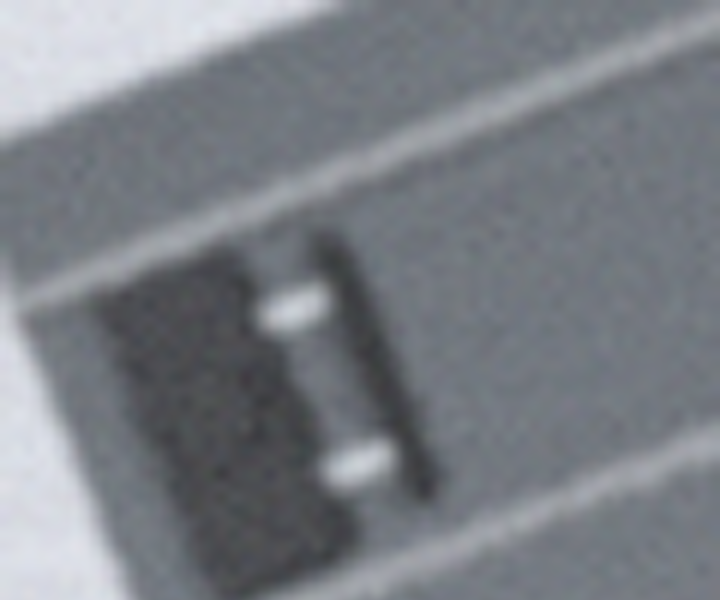

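The pad's lower end moved from (420,480) to about (390,498) in the 12x crop, which is about 7 mm. The rods have shortened by the same amount, the tall tin is against the pad, and the squat sits at tray x ≈ -103. Handing in.

```bash
python3 -c "
from station import robot
print(robot.read_state()['clock']); print(robot.finish_job())"
```

```text
14.7667
the job is handed in; nothing more can be done
None
```

The tall tin is through the opening and resting against the sprung stop, holding it in by about 7 mm after I let go. I handed the job in at 14.8 s.

- **Squat tin:** with closed fingertips I pushed it straight back along its lane by about 57 mm, to tray x ≈ -103 and y ≈ -34. It stays in the wide lane against the backplate. The force reading was at most about 8.5 N.
- **Tall tin:** I went in behind it, slid it along the taper and through the opening. It met the stop with the fingertips at tray x ≈ 31, and I pressed on about 11 mm further. The highest reading was about 8.5 N. I then backed straight off and lifted clear.
- **Last checks:** the last top pictures put the tall tin at tray x ≈ 83, y ≈ 1. The stop movement is estimated by comparing the pad and its rods before and after. Both tins look upright in both views, and the arm stood well clear with the force near zero.
- **Disagreements:** the side camera sat about 1.3 pixels (3–4 mm) off the top camera, for the tray and the fingertip alike, so I used the top camera. The networks also reported the yellow look-alikes as the squat tin, and their centre for the real squat was about 12 mm off the picture because their outline of it was imperfect.

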